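# Push the spacer plate over the lip into the tube-rack dock

## Robot

A 6-joint arm with a two-finger parallel gripper is mounted at the origin on the work surface. World frame = base frame: x ahead of the robot, y to its left, z up, the work surface at z = 0. Lengths are in m, angles in rad, forces in N, time in s.
With the tool pointing down it reaches from about 0.225 to 0.875 m from the base axis. Payload 3.4 kg.
Tool frame: the origin (TCP) lies between the finger pads; the fingertips stand 17 mm ahead of it and the grasp point (between the pads) lies 2 mm behind it; y points along the fingers, z is the direction in which the jaws open and shut, and the axes are right-handed (so a half turn about y gives the same grasp; the last joint's range is limited). The gripper opens to 85 mm and grips with 20 to 120 N. Pads are 22 mm wide; open, the fingers measure 114 mm over their backs; the gripper's body (76 mm by 85 mm) begins 54 mm behind the grasp point. The pads swing forward as they close: fully open they stand 13 mm farther back than shut.
Start: joints at [1.044, 0.276, 1.505, -0, 1.361, -0.121], TCP at [0.227, 0.528, 0.248] pointing down, gripper open.
Joint ranges: [-2.89, 2.89], [-0.75, 2.08], [0.22, 2.7], [-1.18, 4.32], [0.11, 2.71], [-2.7, 2.7]. Speed limits (rad/s): [2.57, 2.57, 3.14, 3.14, 3.14, 3.14].

## Interface

Orientations are given as a unit quaternion [w, x, y, z].
In Python, from rig import manip, get_image, camera_model, sign_off, spot_in, silhouettes, spot_point gives the robot as it stands.
- The arm moves only by the tool jog_arm, never from a script. Its argument "targets" is a list of rows, each a list of 3 entries, a list of its own where there are three numbers: the finger opening in m, from 0 to 0.0854, then the shift along the world's x, y, z in m, then the turn about the world's z in rad. In form: [[claw, [x, y, z], spin], ...]. A call has 1 to 10 rows; each row shifts and turns the commanded pose from where the row before left it; what a row does not reach is not made up. A row lasts 1/8 s, in which the tool goes at most 62.5 mm and 10.7 degrees, less where a joint would pass 70% of its speed; a pose out of reach is approached as far as the arm can. A call with a gripper value outside its range is refused whole. The fingers move at their own pace and stop on an object; "force" is the grip in N (left out, the last holds). Time passes only in rows, so rows that do not move let the fingers close. It gives the time, the measured TCP pose, the force and the opening at its end, in the units of the state.
- manip.get_state(): the state, without advancing time (a new reading comes with each control period).
- get_image(name): name is "scene" or "top"; returns (picture, depth): 400x640x3 uint8, red, green, blue; 400x640 float32, m along the optical axis (not along the pixel's ray), 0 where there is no reading.
- camera_model(name): a dict with "mtx" (3x3 intrinsics, pixels), "distortion" ([k1, k2, p1, p2, k3] as OpenCV has them; the pictures are not rectified), "world_from_camera" (4x4, takes a point from camera to world coordinates). Camera axes: x right, y up, looking along -z (the intrinsics and any distortion apply to the point x, -y, -z); pixel columns grow to the right and rows downward; lengths in m; the calibration is good to about 2 mm. A picture is of the moment at which its call begins. camera_model takes no time and is no camera call.
- sign_off(): hands the job in, once; it reports no verdict.
Trained networks look in the newest picture that a camera, given by its name, has taken for a name from the list of things; names that differ only in an ending like _2 or _b are one class to them, and where a whole thing is asked for, a point or a joint stands for the part that bears it (a point fixed in the world has none). Each returns a list of dicts, best first, with "score" (0 to 1); they miss things now and then, are a little off and sometimes report something else, mostly with a low value. They report only what shows in the picture. A call takes as long as a camera call. They do not tell look-alikes from the thing itself.
- spot_in(name, camera): "position" ([column, row] in pixels, amid what is visible of it).
- silhouettes(name, camera): "mask" (400x640 bool, what is visible of it) and "position" ([column, row] in pixels, amid what is visible of it).
- spot_point(name, camera): "position" ([column, row] in pixels: a listed point, or the origin of a listed thing).
The state is a dict: "clock": time; "qpos": joint angles; "qd": joint speeds; "effort": joint torques, N m; "position": TCP position; "ee_rot": TCP orientation; "contact_force": force on the tool from outside, world axes, zero at the start; "moment": the same for the moment, N m; "width": finger opening in m.
Only numpy, scipy, OpenCV 4.12 (cv2) and the standard library are available. Lean on these libraries where they do the work, as an engineer would, in place of code of your own. Each camera call takes 0.05 s, during which the arm holds its last target.

## Task

Pick up the loose steel spacer plate and lay it flat, lengthwise, with its upstanding tab at the tail (away from the pocket), on the open runway of the dock, and let go of it there. Then, with the closed fingertips behind its tail, push it along the runway, over the raised lip and under the clear bridge, until its tail, with the tab, drops behind the lip and it lies fully home and flat in the pocket. Push gently and stop on the sprung bumper at the pocket's end without driving it hard against its stop (stay well under 15 N); leave the other things on the bench where they are.

Things in the scene. Friction and masses are not known exactly. Their poses are not given: they have to be found in the camera images.
- plate_center (a point): The spacer plate: a loose, plain flat steel block, 62 mm long (its x), 50 mm wide (its y), 12 mm thick (its z), with an upstanding tab across its tail end (the -x end): 6 mm thick, 50 mm wide, its top 26.5 mm above the underside, its back flush with the tail face. 0.1 to 0.2 kg. Lies flat on the bench at the start, tab up. This point is its centre, 6 mm above its underside.
- plate_nose (a point): Middle of the plate's front end (the end without the tab), 31 mm from its centre along its x, half-way up its 12 mm thickness.
- dock: The dock, fixed to the bench: metal base 300 (x) by 110 mm (y), 8 mm thick, edge rails 15 mm high, carrying a white carriage with runway, lip and pocket. Origin: centre of base's underside, on the bench; x = push direction, z up, symmetric about y = 0. The carriage is clamped anywhere within 22 mm either way of mid place along x: this shift is not reported, see or feel it. It stays put when pushed gently.
- runway (a point): Point of the base at x = -84 mm, z = 24 mm in the dock's frame: the runway's top, where the plate can be laid whatever the shift. The runway is flat, 80 mm wide, 24 mm above the bench, from 135 mm before the lip's inner face, open above and at the sides up to 50 mm before it; there a funnel (mouth 73 mm) narrows to a channel 53 mm wide from 22 mm before it. Funnel and channel walls: 38 mm above the bench.
- lip_mid (a point): Where the lip's inner face is with the carriage in mid place (dock x = 10 mm; true place within 22 mm of it along x), at crest height, 27 mm above the bench, 3 mm above the runway. Ramp from 18 to 4 mm before the inner face, 4 mm flat crest, then a sheer drop to the pocket. A pusher must pass above the crest. Sliding the plate takes 1 to 2 N, riding over the lip up to about 5 N, with a short jolt as it tips in.
- pocket_mid (a point): Middle of the pocket's floor with the carriage in mid place (dock x = 42.5 mm; shifts with the lip), 12 mm above the bench. Pocket 53 mm wide, 65 mm from lip to bumper. A plate half over the lip tips in nose-down; its tail drops once past the lip as the pusher draws back. Home: centre 18 mm above the bench, top level with the runway, tab 14 mm above. A clear bridge spans 42 to 72 mm past the lip, 50 to 54 mm above the bench.
- bumper_mid (a point): Face of the black sprung bumper pad at the pocket's end with the carriage in mid place (dock x = 75 mm; shifts with the lip), 22 mm above the bench. About 1 N starts it, then 1.8 N per mm; after 4 mm (about 8 N) it meets a hard stop. It springs back by itself. When the plate's nose first touches it, the tail is already about 2 mm past the lip.
- tube_rack: Bystander: a white foam tube rack, 140 x 200 mm, with capped sample tubes, 105 mm tall over all. Origin: centre of its underside.
- tape_roll: Bystander: a white roll of tape standing on end, 60 mm across, 50 mm tall. Origin: centre of its underside.
- jar: Bystander: a clear jar with a white cap, 64 mm across, 85 mm tall. Origin: centre of its underside.
- plate: The same spacer plate; origin at the centre of its underside.
Things that resemble listed ones, but are neither listed nor needed, are in the scene too. Of the things that look like the plate, take the one that is nearest to the robot's base at the start.

How it is judged:
By the outcome, as a careful person would: the job done as asked, in the order asked, and still so for the second after the job is handed in, with the robot touching nothing.
It also fails if it takes over 58 s, if anything falls off the work surface, if the arm or the gripper's body presses on something with over 40 N, if the wrist force passes 120 N, or if a joint passes its speed limit or range.

## Working session

There is one attempt and no reset: what is moved stays moved. The work goes in short steps, Python scripts to look and compute and a tool call to move; the robot and the scene stay as the last step left them, time stands still between calls to the robot, and variables do not carry over. Pictures are saved under pics/ and viewed, and the job is handed in when it is done.

Besides the shell and the picture viewer there is one more tool, called after "Request:" as name(argument=value, ...), one argument or row to a line, values as JSON. jog_arm: Moves the arm, as the interface text tells. Its arguments: {"type":"object","properties":{"targets":{"type":"array","items":{"type":"array"}},"force":{"type":"number"}},"required":["targets"]}

```bash
mkdir -p pics; ls
cat > h.py <<'E'
import numpy as np, cv2
from rig import manip, get_image, camera_model, sign_off, spot_in, silhouettes, spot_point
def shot(cam,fn=None,scale=1):
    im,d=get_image(cam)
    if fn: cv2.imwrite('pics/'+fn,im[:,:,::-1])
    return im,d
def ray(cam,px):
    m=camera_model(cam);K=np.array(m['mtx'],float);D=np.array(m['distortion'],float);T=np.array(m['world_from_camera'])
    u=cv2.undistortPoints(np.array(px,float).reshape(-1,1,2),K,D).reshape(-1,2)
    d=np.c_[u[:,0],-u[:,1],-np.ones(len(u))]
    return T[:3,3],d@T[:3,:3].T
def onz(cam,px,z):
    o,d=ray(cam,px); return o+d*((z-o[2])/d[:,2:3])
def proj(cam,P):
    m=camera_model(cam);K=np.array(m['mtx'],float);D=np.array(m['distortion'],float);T=np.linalg.inv(np.array(m['world_from_camera']))
    P=np.atleast_2d(P).astype(float);c=P@T[:3,:3].T+T[:3,3]; c=c*[1,-1,-1]
    return cv2.projectPoints(c,np.zeros(3),np.zeros(3),K,D)[0].reshape(-1,2)
def cloud(cam,d):
    r,c=np.mgrid[0:400,0:640]; o,dd=ray(cam,np.c_[c.ravel(),r.ravel()])
    return (o+dd*d.reshape(-1,1)).reshape(400,640,3)
E
python3 - <<'E'
from h import *
np.set_printoptions(precision=4,suppress=True)
s=manip.get_state();print(s)
for c in('scene','top'):
    im,d=shot(c,c+'0.png'); np.save(c+'d0.npy',d)
    m=camera_model(c);print(c,np.array(m['mtx']),m['distortion'],np.array(m['world_from_camera']),(d>0).mean())
    for n in('plate','plate_center','plate_nose','dock','runway'):
        for q in spot_point(n,c)[:3]: print(c,n,np.array(q['position']),round(q['score'],2))
E
```

```text
pics
{'clock': 0.0, 'qpos': array([ 1.044 ,  0.2766,  1.5061, -0.    ,  1.3607, -0.121 ]), 'qd': array([ 0.0006,  0.0012,  0.0005,  0.0019, -0.    , -0.002 ]), 'effort': array([  0.0015, -41.6776, -24.5814,   0.0002,   0.0109,   0.    ]), 'position': array([0.2267, 0.5279, 0.2474]), 'ee_rot': array([-0.692 ,  0.6932, -0.1427,  0.1423]), 'contact_force': array([-0.4268,  1.0848,  0.7822]), 'moment': array([-0.0195, -0.0167,  0.0034]), 'width': 0.08550942509684963}
scene [[469.2019   0.     315.8117]
 [  0.     469.2019 199.7382]
 [  0.       0.       1.    ]] [-0.0521  0.      0.      0.      0.    ] [[-0.3459 -0.7018  0.6227  1.3132]
 [ 0.9382 -0.262   0.2259  0.2133]
 [ 0.0046  0.6624  0.7491  0.9611]
 [ 0.      0.      0.      1.    ]] 0.9958671875
scene plate [415.6 210. ] 0.74
scene plate [356.2 228.2] 0.66
scene plate [400.8 241.6] 0.64
scene plate_center [453.8 234.1] 0.85
scene plate_center [413.4 207. ] 0.8
scene plate_center [358. 227.] 0.59
scene plate_nose [371.4 228.8] 0.63
scene plate_nose [414.  199.6] 0.57
scene plate_nose [392.5 229. ] 0.55
scene dock [299.  203.6] 0.88
scene runway [289.8 222.3] 0.94
scene runway [413.6 200.5] 0.6
top [[442.8187   0.     308.249 ]
 [  0.     442.8187 203.7642]
 [  0.       0.       1.    ]] [-0.1279  0.      0.      0.      0.    ] [[ 0.0038  0.9856 -0.1689  0.3747]
 [-0.9999  0.0018 -0.0118 -0.0702]
 [-0.0113  0.169   0.9856  1.1771]
 [ 0.      0.      0.      1.    ]] 0.995953125
top plate [219.4 252. ] 0.81
top plate [184.3 228.5] 0.75
top plate [270.2 204.5] 0.65
top plate_center [178.  227.4] 0.9
top plate_center [269.2 202.5] 0.78
top plate_center [225.6 208.4] 0.72
top plate_nose [189.3 214.9] 0.89
top plate_nose [219.7 262.2] 0.73
top plate_nose [233.6 221.2] 0.72
top dock [325.5 216.6] 0.64
top runway [333.5 185.4] 0.57
```

View pics/scene0.png

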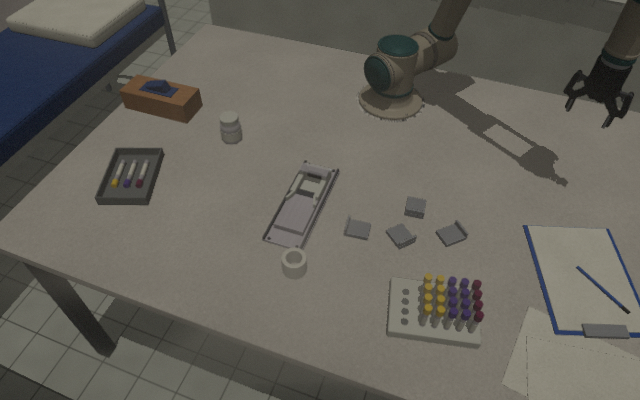

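View pics/top0.png

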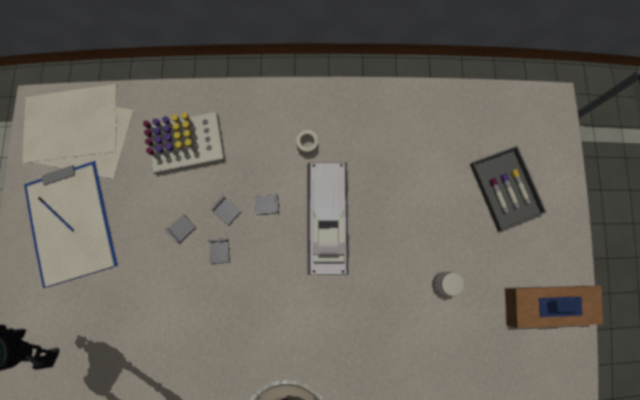

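Run:
```python
import cv2
a=cv2.imread('pics/top0.png');cv2.imwrite('pics/top0z.png',cv2.resize(a[150:310,120:400],None,fx=2.8,fy=2.8,interpolation=cv2.INTER_CUBIC))
a=cv2.imread('pics/scene0.png');cv2.imwrite('pics/scene0z.png',cv2.resize(a[150:300,220:500],None,fx=2.8,fy=2.8,interpolation=cv2.INTER_CUBIC))
```

```text
(no output)
```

View pics/top0z.png

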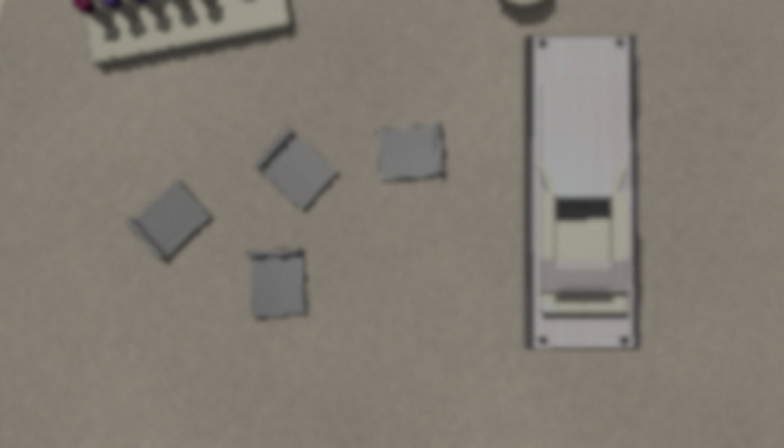

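View pics/scene0z.png

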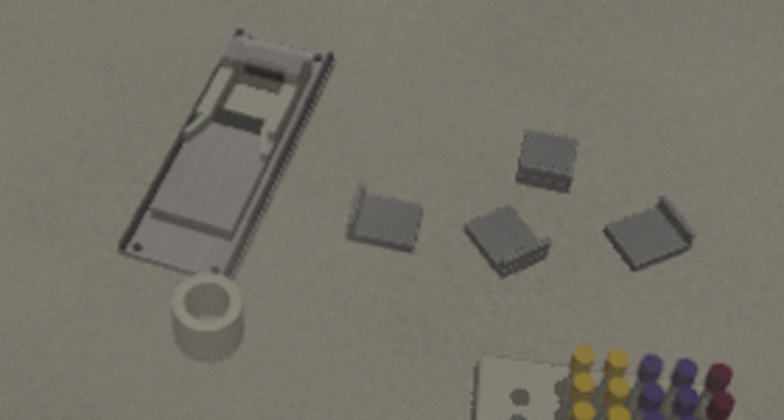

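The plate nearest the base is the one at top (219,251), with its tab on the far side, at +x. The dock is at top (327,218) with its pocket toward the robot, so the push direction is about world −x. Next I'll measure both poses.

Run:
```python
from h import *
np.set_printoptions(precision=4,suppress=True,linewidth=150)
C={};
for c in('scene','top'):
    d=np.load(c+'d0.npy'); C[c]=cloud(c,d)
# table check
for c in C:
    p=C[c]; 
    print(c,'bench z', np.median(p[150:300,100:500,2]), )
for c,uv in (('top',[(219,255),(181,228),(226,211),(266,204)]),('scene',[(415,208),(358,229),(401,237),(451,235)])):
    for u,v in uv: print(c,(u,v),C[c][v,u],np.hypot(*C[c][v,u][:2]), onz(c,(u,v),.012))
# masks
for c in C:
    for n in ('plate','dock'):
        for q in silhouettes(n,c)[:5]:
            m=q['mask']; P=C[c][m]; print(c,n,round(q['score'],2),q['position'],m.sum(),P.min(0),P.max(0))
            if n=='plate':
                im=m.astype(np.uint8); r=cv2.minAreaRect(np.argwhere(m)[:,::-1].astype(np.float32)); print('   rect',r)
    np.save(c+'C.npy',C[c])
# gripper tip
for c in C:
    p=C[c];g=(np.hypot(p[...,0]-.227,p[...,1]-.528)<.1)&(p[...,2]>.1)
    if g.any(): z=p[g];print(c,'gripper pts',g.sum(),np.sort(z[:,2])[:10])
```

```text
scene bench z 5.150224069866427e-05
top bench z 0.00023605737533216598
top (219, 255) [0.4366 0.1788 0.0132] 0.47176642671260616 [[0.4366 0.179  0.012 ]]
top (181, 228) [0.5078 0.2849 0.0121] 0.5822611585545436 [[0.5078 0.285  0.012 ]]
top (226, 211) [0.5542 0.1639 0.0128] 0.5779494542595579 [[0.5543 0.1641 0.012 ]]
top (266, 204) [0.5735 0.0567 0.0127] 0.5762488244541929 [[0.5736 0.0568 0.012 ]]
scene (415, 208) [0.4599 0.1852 0.0127] 0.49581588878016253 [[0.4593 0.1851 0.012 ]]
scene (358, 229) [0.5816 0.0631 0.0136] 0.5850319885156239 [[0.5804 0.0629 0.012 ]]
scene (401, 237) [0.5665 0.1725 0.0115] 0.5922157654615311 [[0.567  0.1725 0.012 ]]
scene (451, 235) [0.5139 0.2913 0.0091] 0.5907524286023896 [[0.5163 0.2911 0.012 ]]
scene plate 0.85 [451.3, 233.1] 475 [ 0.463   0.2133 -0.0008] [1.3132 0.3274 0.9611]
   rect ((451.9982604980469, 234.0675506591797), (19.45273208618164, 27.12508201599121), 64.98310089111328)
scene plate 0.8 [398.0, 239.4] 441 [ 0.5226  0.1317 -0.0002] [1.3132 0.2133 0.9611]
   rect ((401.089111328125, 235.10890197753906), (26.033105850219727, 20.4043254852294
[... 772 characters left out ...]
 1.1771]
   rect ((180.50001525878906, 228.50003051757812), (21.21320343017578, 25.455841064453125), 45.0)
top plate 0.8 [266.6, 205.8] 405 [ 0.3747 -0.0702 -0.0022] [0.6036 0.0845 1.1771]
   rect ((266.99224853515625, 203.37547302246094), (18.339218139648438, 22.2690486907959), 86.42366790771484)
top plate 0.56 [220.1, 248.5] 424 [ 0.3747 -0.0702 -0.0022] [0.478  0.2086 1.1771]
   rect ((218.5, 251.0), (24.0, 19.0), 90.0)
top dock 0.91 [328.0, 217.3] 4473 [ 0.3747 -0.1639  0.0006] [ 0.6894 -0.0552  1.1771]
scene gripper pts 4087 [0.242  0.2453 0.2455 0.246  0.246  0.2461 0.2468 0.2474 0.2475 0.2476]
top gripper pts 1613 [0.242  0.2427 0.2436 0.2436 0.2443 0.2443 0.2449 0.2449 0.2461 0.2467]
```

```bash
cat > fit.py <<'E'
from h import *
from scipy.optimize import minimize
def box(x0,x1,y0,y1,z0,z1): return np.array([[x,y,z] for x in(x0,x1) for y in(y0,y1) for z in(z0,z1)],float)/1e3
PLATE=[box(-31,31,-25,25,0,12),box(-31,-25,-25,25,0,26.5)]
DOCK=[box(-150,150,-55,55,0,8),box(-150,150,-55,-51,0,15),box(-150,150,51,55,0,15)]
def render(cam,boxes,p,S=4):
    x,y,t=p;R=np.array([[np.cos(t),-np.sin(t),0],[np.sin(t),np.cos(t),0],[0,0,1]])
    m=np.zeros((400*S,640*S),np.uint8)
    for b in boxes:
        uv=proj(cam,b@R.T+[x,y,0]); h=cv2.convexHull(((uv+.5)*S*16-8).astype(np.int32))
        cv2.fillConvexPoly(m,h,255,cv2.LINE_AA,4)
    return cv2.resize(m,(640,400),interpolation=cv2.INTER_AREA)/255.
def fit(masks,boxes,p0,step=(.004,.004,.06)):
    def cost(p): return sum(np.abs(render(c,boxes,p)-masks[c]).sum() for c in masks)
    sim=np.array([p0]+[np.array(p0)+np.eye(3)[i]*step[i] for i in range(3)])
    r=minimize(cost,p0,method='Nelder-Mead',options=dict(initial_simplex=sim,xatol=1e-4,fatol=.1)); return r.x,r.fun
def hmask(C,ctr,rad,zmin):
    m=(np.hypot(C[...,0]-ctr[0],C[...,1]-ctr[1])<rad)&(C[...,2]>zmin)&(C[...,2]<.2)
    return m.astype(float)
E
python3 - <<'E'
from fit import *
np.set_printoptions(precision=4,suppress=True,linewidth=150)
C={c:np.load(c+'C.npy') for c in('scene','top')}
M={c:hmask(C[c],(.445,.181),.055,.005) for c in C}
for c in C: print(c,M[c].sum())
for ms in (M,{'top':M['top']},{'scene':M['scene']}): print('plate',fit(ms,PLATE,(.445,.181,np.pi)))
P=C['top']; t=(M['top']>0)&(P[...,2]>.02); print('tab pts',t.sum(),P[t].mean(0)); t=(M['scene']>0)&(C['scene'][...,2]>.02); print(t.sum(),C['scene'][t].mean(0))
D={c:hmask(C[c],(.533,-.11),.2,.004)*((np.abs(C[c][...,1]+.11)<.075)&(np.abs(C[c][...,0]-.533)<.165)) for c in C}
for ms in (D,{'top':D['top']},{'scene':D['scene']}): print('dock',fit(ms,DOCK,(.533,-.11,np.pi),(.006,.006,.03)))
# profile along the dock middle from top
x,y,t=fit(D,DOCK,(.533,-.11,np.pi))[0]
print('dock extents y',[ (c,P[D[c]>0].min(0),P[D[c]>0].max(0)) for c,P in C.items()])
for c in C:
    P=C[c][D[c]>0]; dx=(P[:,0]-x)*np.cos(t)+(P[:,1]-y)*np.sin(t); dy=-(P[:,0]-x)*np.sin(t)+(P[:,1]-y)*np.cos(t)
    print(c)
    for a in range(-150,150,4):
        k=(dx*1e3>=a)&(dx*1e3<a+4)&(abs(dy)<.018)
        if k.any(): print(a+2,np.round(np.percentile(P[k,2]*1e3,[10,50,90]),1),end='; ')
    print()
E
```

```text
scene 357.0
top 450.0
plate (array([0.4482, 0.1828, 3.2339]), np.float64(109.50196078431372))
plate (array([0.4484, 0.1812, 3.2272]), np.float64(52.450980392156865))
plate (array([0.4473, 0.1835, 3.2216]), np.float64(47.72549019607843))
tab pts 47 [0.4764 0.1817 0.0254]
60 [0.4796 0.186  0.0248]
dock (array([ 0.5395, -0.1074,  3.1488]), np.float64(628.4666666666666))
dock (array([ 0.5405, -0.1093,  3.1457]), np.float64(283.65098039215684))
dock (array([ 0.5376, -0.1051,  3.1522]), np.float64(262.9176470588235))
dock extents y [('scene', array([ 0.3714, -0.1817,  0.004 ]), array([ 0.6944, -0.0355,  0.0585])), ('top', array([ 0.3681, -0.1823,  0.004 ]), array([ 0.6973, -0.0353,  0.0587]))]
scene
-148 [6.9 8.1 9.4]; -144 [ 4.9  7.3 10.6]; -140 [ 5.2  8.  10.9]; -136 [5.2 7.  8.7]; -132 [ 6.   8.  10.9]; -128 [5.5 8.3 9. ]; -124 [4.4 7.4 9. ]; -120 [5.5 8.1 9.6]; -116 [ 5.8  8.4 10.1]; -112 [ 6.9  8.8 21.7]; -108 [ 6.2 16.3 23.2]; -104 [19.  23.6 25.7]; -100 [22.6 24.  26.1]; -96 [22.4 24.  26.7]; -92 [21.3 24.4 26.6]; -88 [22.2 23.8 24.8]; -84 [21.7 23.2 25.5]; -80 [22.4 23.8 25.3]; -76
[... 1914 characters left out ...]
 16 [22.  25.9 27.8]; 20 [23.2 25.7 27.6]; 24 [24.  27.1 29.6]; 28 [13.6 19.8 29.3]; 32 [ 9.2 11.7 14.8]; 36 [10.3 12.6 15.4]; 40 [ 8.7 11.2 14.9]; 44 [10.6 12.  13.5]; 48 [ 9.7 11.9 15.3]; 52 [10.  11.3 13.4]; 56 [ 9.  11.8 14.2]; 60 [ 9.8 12.9 14.6]; 64 [ 9.  10.7 12.8]; 72 [50.3 53.8 55.6]; 76 [51.2 53.  56.1]; 80 [50.4 53.3 55.6]; 84 [50.8 53.4 55.6]; 88 [52.4 54.6 55.7]; 92 [50.  52.5 56.4]; 96 [53.8 55.1 56.3]; 100 [11.6 16.3 54.5]; 104 [ 9.7 11.6 14.5]; 108 [10.3 11.4 13.2]; 112 [34.6 36.8 40.2]; 116 [37.  38.  39.8]; 120 [ 7.1 34.5 40.1]; 124 [5.2 8.  9.5]; 128 [ 6.6  8.6 11.5]; 132 [ 5.8  8.1 10.6]; 136 [6.1 7.6 9.7]; 140 [ 6.9  9.1 10.5]; 144 [ 6.1  7.6 10. ]; 148 [ 6.3  8.  10.1];
```

Run:
```python
from h import *
from scipy.spatial.transform import Rotation as R
s=manip.get_state();q=s['ee_rot'];r=R.from_quat([q[1],q[2],q[3],q[0]]).as_matrix();print(r)
a=np.arctan2(r[1,2],r[0,2]);print('jaw ang',a)
for y in(3.225,3.149):
  d=(y-np.pi/2-a); print([(d+k*np.pi) for k in(-1,0,1)])
```

```text
[[ 9.18772134e-01  8.72322163e-05  3.94788245e-01]
 [-3.94788254e-01  1.48034561e-04  9.18772122e-01]
 [ 2.17042241e-05 -9.99999985e-01  1.70448284e-04]]
jaw ang 1.1649589569949323
[np.float64(-2.6523479373796217), np.float64(0.4892447162101712), np.float64(3.6308373697999645)]
[np.float64(-2.7283479373796222), np.float64(0.4132447162101711), np.float64(3.554837369799964)]
```

Request:
jog_arm(
  targets=[
    [0.068,[0.025,-0.0384,-0.016],0.0544],
    [0.068,[0.025,-0.0384,-0.016],0.0544],
    [0.068,[0.025,-0.0384,-0.016],0.0544],
    [0.068,[0.025,-0.0384,-0.016],0.0544],
    [0.068,[0.025,-0.0384,-0.016],0.0544],
    [0.068,[0.025,-0.0384,-0.016],0.0544],
    [0.068,[0.025,-0.0384,-0.016],0.0544],
    [0.068,[0.025,-0.0384,-0.016],0.0544],
    [0.068,[0.025,-0.0384,-0.016],0.0544],
    [0.068,[0,0,0],0],
  ],
  force=30,
)

```text
clock: 2.05
position: [0.4532, 0.1804, 0.1034]
ee_rot: [-0.706, 0.707, 0.028, -0.028]
contact_force: [0.0, 0.6, -0.5]
width: 0.068
```

Run:
```python
from h import *
print({k:np.round(v,3) for k,v in manip.get_state().items()})
for c,w in(('scene',(360,160)),('top',(170,200))):
    im,d=shot(c); a=im[w[1]:w[1]+90,w[0]:w[0]+120,::-1]
    cv2.imwrite(f'pics/pre_{c}.png',cv2.resize(a,None,fx=5,fy=5,interpolation=cv2.INTER_CUBIC))
```

```text
{'clock': np.float64(2.05), 'qpos': array([ 2.360e-01,  2.790e-01,  1.904e+00, -1.000e-03,  9.600e-01,
       -1.413e+00]), 'qd': array([ 0.055, -0.023,  0.   ,  0.036,  0.028,  0.036]), 'effort': array([ -1.327, -35.571, -19.193,  -0.263,  -0.176,  -0.235]), 'position': array([0.453, 0.18 , 0.103]), 'ee_rot': array([-0.706,  0.707,  0.028, -0.028]), 'contact_force': array([ 0.038,  0.648, -0.545]), 'moment': array([-0.057,  0.016,  0.072]), 'width': np.float64(0.068)}
```

View pics/pre_scene.png

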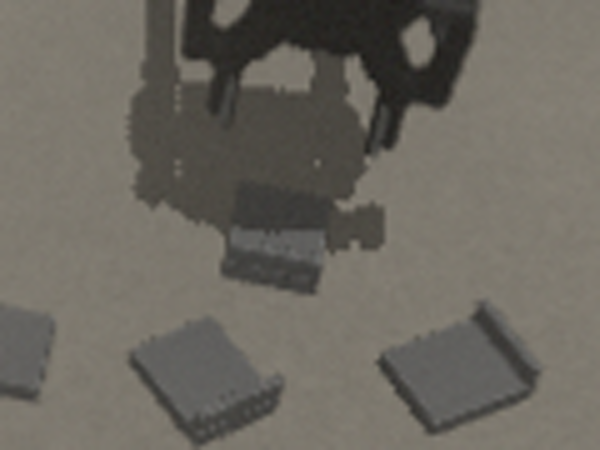

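View pics/pre_top.png

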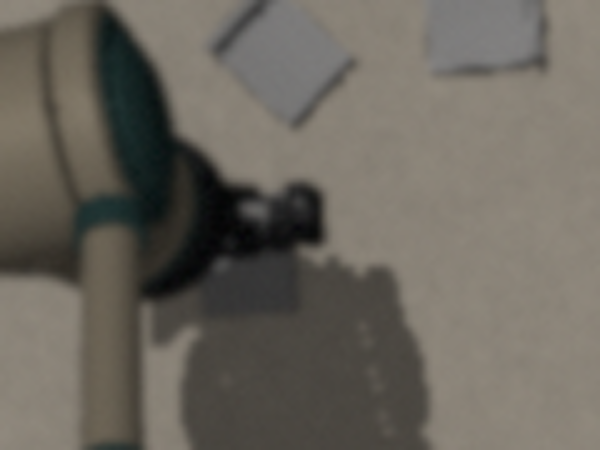

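Request:
jog_arm(
  targets=[
    [0.068,[0,0,-0.03],0],
    [0.068,[0,0,-0.03],0],
    [0.068,[0,0,-0.017],0],
    [0.068,[0,0,-0.0104],0],
    [0.068,[0,0,0],0],
    [0.068,[0,0,0],0],
  ],
)

```text
clock: 2.9
position: [0.4525, 0.1832, 0.0177]
ee_rot: [0.707, -0.706, -0.03, 0.029]
contact_force: [0.2, 0.1, 0.2]
width: 0.0678
```

Run:
```python
from h import *
for c,w in(('scene',(360,160)),('top',(170,200))):
    im,d=shot(c); a=im[w[1]:w[1]+90,w[0]:w[0]+120,::-1]
    cv2.imwrite(f'pics/pre2_{c}.png',cv2.resize(a,None,fx=5,fy=5,interpolation=cv2.INTER_CUBIC))
```

```text
(no output)
```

View pics/pre2_scene.png

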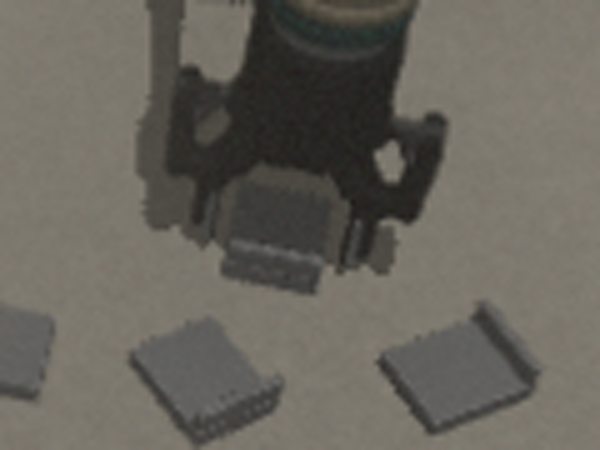

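Request:
jog_arm(
  targets=[
    [0.06,[0,0,-0.0015],0],
    [0.054,[0,0,0],0],
    [0.046,[0,0,0],0],
    [0.04,[0,0,0],0],
    [0.04,[0,0,0],0],
    [0.04,[0,0,0],0],
  ],
  force=40,
)

```text
clock: 3.75
position: [0.4521, 0.1827, 0.0158]
ee_rot: [0.707, -0.706, -0.03, 0.029]
contact_force: [-1.7, -1.2, 5.9]
width: 0.0491
```

Request:
jog_arm(
  targets=[
    [0.04,[0,0,0.02],0],
    [0.04,[0,0,0.03],0],
    [0.04,[0,0,0.03],0],
    [0.04,[0,0,0],0],
    [0.04,[0,0,0],0],
  ],
)

```text
clock: 4.38
position: [0.4511, 0.1825, 0.0944]
ee_rot: [-0.706, 0.707, 0.029, -0.03]
contact_force: [-0.4, -0.4, -1.2]
width: 0.049
```

Run:
```python
from h import *
for c,w in(('scene',(360,140)),('top',(170,200))):
    im,d=shot(c); a=im[w[1]:w[1]+90,w[0]:w[0]+120,::-1]
    cv2.imwrite(f'pics/lift_{c}.png',cv2.resize(a,None,fx=5,fy=5,interpolation=cv2.INTER_CUBIC))
```

```text
(no output)
```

View pics/lift_scene.png

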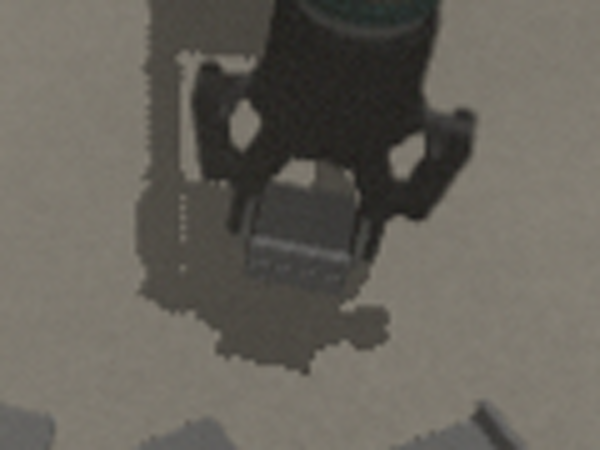

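The plate is held and level, tab facing away from the robot at crop (300,250). Now over to the runway.

Request:
jog_arm(
  targets=[
    [0.04,[0.01,-0.018,0],-0.0095],
    [0.04,[0.02,-0.0363,0],-0.0095],
    [0.04,[0.02,-0.0363,0],-0.0095],
    [0.04,[0.02,-0.0363,0],-0.0095],
    [0.04,[0.02,-0.0363,0],-0.0095],
    [0.04,[0.02,-0.0363,0],-0.0095],
    [0.04,[0.02,-0.0363,0],-0.0095],
    [0.04,[0.02,-0.0363,0],-0.0095],
    [0.04,[0.01,-0.018,0],0],
    [0.04,[0,0,0],0],
  ],
)

```text
clock: 5.72
position: [0.6118, -0.1079, 0.0943]
ee_rot: [0.707, -0.707, -0.002, 0.003]
contact_force: [-0.5, 0.1, -1.6]
width: 0.0487
```

Request:
jog_arm(
  targets=[
    [0.04,[0,0,0],0],
    [0.04,[0,0,0],0],
  ],
)

```text
clock: 5.98
position: [0.6111, -0.1058, 0.0954]
ee_rot: [0.707, -0.707, -0.003, 0.004]
contact_force: [-0.2, -0.5, -1.7]
width: 0.0486
```

Run:
```python
from h import *
for c,w in(('scene',(250,130)),('top',(270,140))):
    im,d=shot(c); a=im[w[1]:w[1]+140,w[0]:w[0]+140,::-1]
    cv2.imwrite(f'pics/over_{c}.png',cv2.resize(a,None,fx=4,fy=4,interpolation=cv2.INTER_CUBIC))
    P=cloud(c,d); 
    # plate points: region below gripper
    m=(np.abs(P[...,0]-.61)<.05)&(np.abs(P[...,1]+.107)<.05)&(P[...,2]>.06)&(P[...,2]<.11)
    print(c,m.sum(),P[m].min(0),P[m].max(0))
```

```text
scene 478 [ 0.57844905 -0.14290342  0.07753129] [ 0.64277115 -0.06639905  0.10984618]
top 213 [ 0.57680453 -0.14611376  0.07961576] [ 0.60568513 -0.07881949  0.10856184]
```

View pics/over_scene.png

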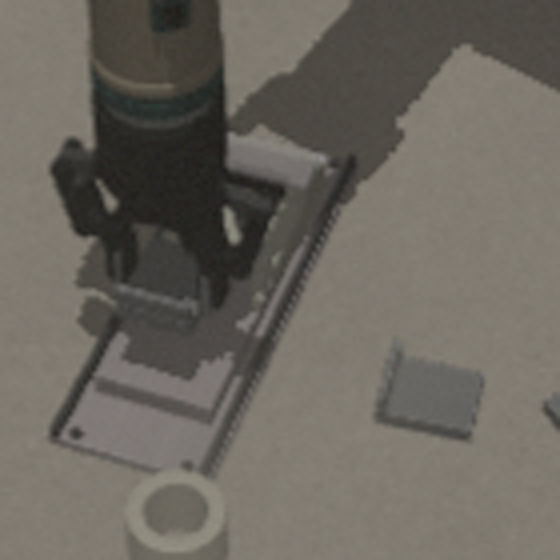

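View pics/over_top.png

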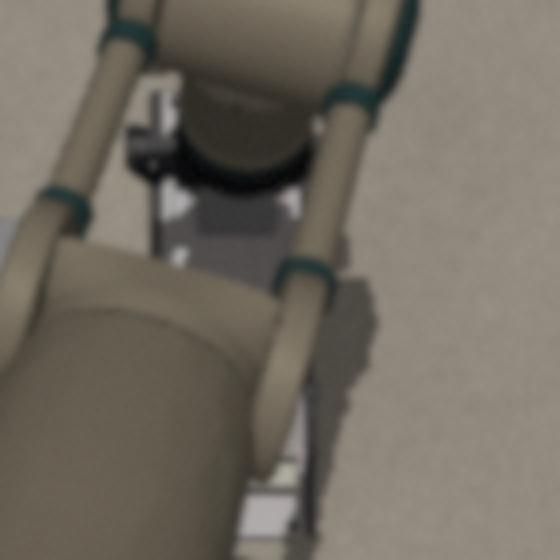

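Request:
jog_arm(
  targets=[
    [0.04,[0,-0.001,-0.02],0],
    [0.04,[0,0,-0.02],0],
    [0.04,[0,0,-0.01],0],
    [0.04,[0,0,0],0],
    [0.04,[0,0,0],0],
  ],
)

```text
clock: 6.7
position: [0.6126, -0.1084, 0.0462]
ee_rot: [-0.707, 0.707, 0.003, -0.002]
contact_force: [0.9, 0.2, -0.0]
width: 0.049
```

Request:
jog_arm(
  targets=[
    [0.04,[0,0,-0.003],0],
    [0.04,[0,0,0],0],
  ],
)

```text
clock: 6.95
position: [0.612, -0.1084, 0.0426]
ee_rot: [0.707, -0.707, -0.003, 0.003]
contact_force: [0.2, -0.0, -1.1]
width: 0.0489
```

Request:
jog_arm(
  targets=[
    [0.04,[0,0,-0.0015],0],
    [0.04,[0,0,0],0],
  ],
)

```text
clock: 7.2
position: [0.612, -0.1084, 0.0409]
ee_rot: [0.707, -0.707, -0.003, 0.003]
contact_force: [0.2, 0.3, -1.4]
width: 0.0491
```

Request:
jog_arm(
  targets=[
    [0.04,[0,0,-0.001],0],
    [0.04,[0,0,0],0],
  ],
)

```text
clock: 7.45
position: [0.612, -0.1084, 0.0398]
ee_rot: [0.707, -0.707, -0.003, 0.003]
contact_force: [-0.2, 0.1, -1.9]
width: 0.0489
```

Request:
jog_arm(
  targets=[
    [0.04,[0,0,-0.001],0],
    [0.04,[0,0,0],0],
  ],
)

```text
clock: 7.7
position: [0.612, -0.1084, 0.0398]
ee_rot: [-0.707, 0.707, 0.003, -0.003]
contact_force: [-1.7, -0.2, 5.9]
width: 0.0485
```

Contact at 0.0398, as expected. Release the plate and rise.

Request:
jog_arm(
  targets=[
    [0.055,[0,0,0],0],
    [0.062,[0,0,0],0],
    [0.07,[0,0,0],0],
    [0.07,[0,0,0],0],
    [0.07,[0,0,0.015],0],
    [0.07,[0,0,0.025],0],
    [0.07,[0,0,0.03],0],
    [0.03,[0.03,0,0.02],0],
    [0.0,[0.05,0,0],0],
    [0.0,[0.03,0,0],0],
  ],
)

```text
clock: 8.95
position: [0.7245, -0.1085, 0.1309]
ee_rot: [-0.707, 0.707, 0.004, -0.002]
contact_force: [-0.4, 0.0, 0.5]
width: 0.0154
```

```bash
cat > look.py <<'E'
from fit import *
import sys
np.set_printoptions(precision=4,suppress=True,linewidth=150)
tag=sys.argv[1]
for c,w in(('scene',(250,130)),('top',(270,140))):
    im,d=shot(c); a=im[w[1]:w[1]+140,w[0]:w[0]+140,::-1]
    cv2.imwrite(f'pics/{tag}_{c}.png',cv2.resize(a,None,fx=4,fy=4,interpolation=cv2.INTER_CUBIC))
    np.save(f'{tag}_{c}.npy',cloud(c,d))
s=manip.get_state();print(s['clock'],s['position'],s['contact_force'],s['width'])
E
python3 look.py rel
```

```text
9.05 [ 0.7253 -0.1085  0.1297] [-1.0157  0.8361 -0.3979] 0.0009501920863031156
```

View pics/rel_scene.png

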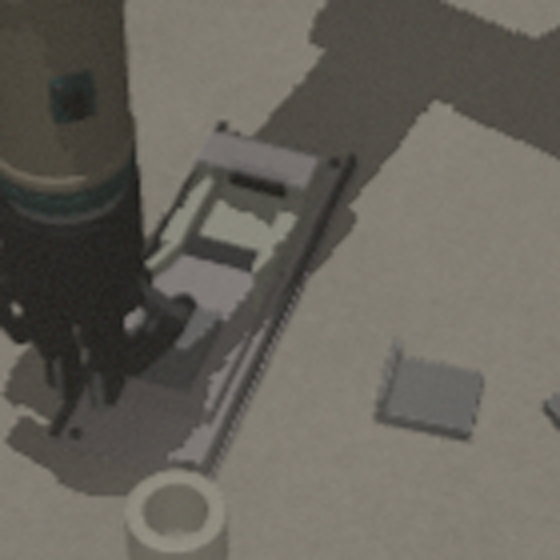

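View pics/rel_top.png

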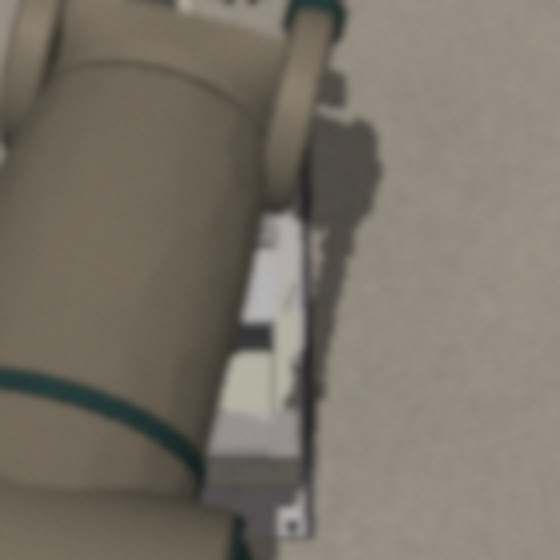

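Run:
```python
from h import *
for c in('scene','top'):
    P=np.load(c+'C.npy'); m=(P[...,2]>.035)&(P[...,2]<.06)&(P[...,0]>.62)&(P[...,0]<.8)&(abs(P[...,1]+.05)<.08); print(c,m.sum(),np.percentile(P[m],[2,50,98],axis=0))
    P=np.load(f'rel_{c}.npy'); m=(P[...,2]>.03)&(P[...,2]<.06)&(P[...,0]>.56)&(P[...,0]<.66)&(abs(P[...,1]+.107)<.05);print(m.sum(),P[m].min(0),P[m].max(0))
```

```text
scene 382 [[ 0.71543638 -0.07612925  0.03612821]
 [ 0.74514321 -0.04776456  0.04814769]
 [ 0.77145699 -0.02065927  0.05296252]]
196 [ 0.56006924 -0.13986749  0.0304117 ] [ 0.64379434 -0.06413689  0.05349686]
top 264 [[ 0.71159283 -0.08125498  0.03621845]
 [ 0.73680061 -0.05280693  0.04879643]
 [ 0.76461955 -0.02599881  0.05394773]]
31 [ 0.5615286  -0.14503412  0.03102404] [ 0.59937607 -0.12653082  0.03916599]
```

Request:
jog_arm(
  targets=[
    [0.0,[-0.025,0,0],0],
    [0.0,[-0.015,0,0],0],
    [0.0,[0,0,-0.025],0],
    [0.0,[0,0,-0.03],0],
    [0.0,[0,0,-0.02],0],
    [0.0,[0,0,-0.008],0],
    [0.0,[0,0,0],0],
    [0.0,[0,0,0],0],
  ],
)

```text
clock: 10.05
position: [0.6826, -0.1086, 0.0472]
ee_rot: [-0.707, 0.707, 0.003, -0.002]
contact_force: [-0.1, 0.9, 0.5]
width: 0.0004
```

```bash
python3 look.py pp
```

```text
10.15 [ 0.6826 -0.1085  0.0471] [ 0.6995  0.134  -0.5204] 0.00018804545480387625
```

View pics/pp_scene.png

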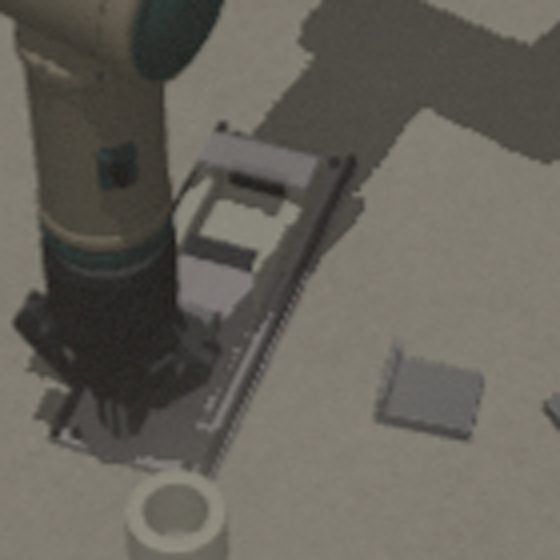

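View pics/pp_top.png

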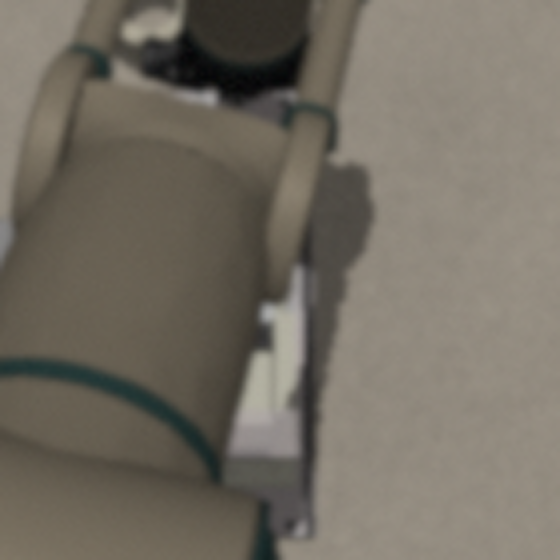

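Request:
jog_arm(
  targets=[
    [0.0,[-0.005,0,0],0],
    [0.0,[-0.006,0,0],0],
    [0.0,[-0.006,0,0],0],
    [0.0,[-0.004,0,0],0],
    [0.0,[-0.003,0,0],0],
    [0.0,[-0.003,0,0],0],
    [0.0,[-0.003,0,0],0],
    [0.0,[-0.003,0,0],0],
    [0.0,[-0.003,0,0],0],
    [0.0,[-0.003,0,0],0],
  ],
)

```text
clock: 11.4
position: [0.6429, -0.1084, 0.0459]
ee_rot: [0.707, -0.707, -0.003, 0.003]
contact_force: [0.0, 0.1, 0.6]
width: 0.0001
```

Request:
jog_arm(
  targets=[
    [0.0,[-0.003,0,0],0],
    [0.0,[-0.003,0,0],0],
    [0.0,[-0.003,0,0],0],
    [0.0,[-0.003,0,0],0],
    [0.0,[-0.003,0,0],0],
    [0.0,[-0.003,0,0],0],
  ],
)

```text
clock: 12.15
position: [0.6248, -0.1084, 0.0459]
ee_rot: [0.707, -0.707, -0.003, 0.003]
contact_force: [0.7, -0.3, 0.1]
width: 0.0002
```

```bash
python3 look.py p1
```

```text
12.25 [ 0.6245 -0.1083  0.0459] [-0.3754  0.6134 -0.2643] -0.00025390982630687635
```

View pics/p1_scene.png

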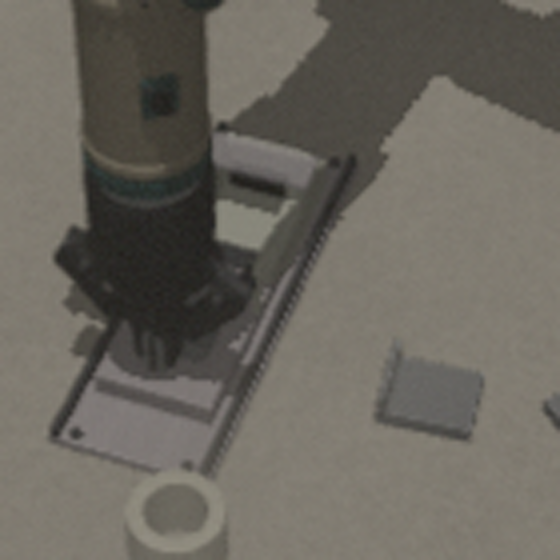

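Request:
jog_arm(
  targets=[
    [0.0,[-0.003,0,0.001],0],
    [0.0,[-0.003,0,0],0],
    [0.0,[-0.003,0,0],0],
    [0.0,[-0.003,0,0],0],
    [0.0,[-0.003,0,0],0],
    [0.0,[-0.003,0,0],0],
  ],
)

```text
clock: 13.0
position: [0.6071, -0.1084, 0.0471]
ee_rot: [0.707, -0.707, -0.003, 0.002]
contact_force: [1.1, 0.8, 0.9]
width: 0.0003
```

Request:
jog_arm(
  targets=[
    [0.0,[-0.003,0,0],0],
    [0.0,[-0.003,0,0],0],
    [0.0,[-0.003,0,0],0],
    [0.0,[-0.003,0,0],0],
  ],
)

```text
clock: 13.5
position: [0.5949, -0.1084, 0.0469]
ee_rot: [0.707, -0.707, -0.003, 0.003]
contact_force: [1.9, 0.8, -0.1]
width: 0.0001
```

```bash
python3 look.py p2
```

```text
13.6 [ 0.5944 -0.1084  0.0468] [ 0.696  -0.0437  0.37  ] -7.24212342703605e-05
```

View pics/p2_scene.png

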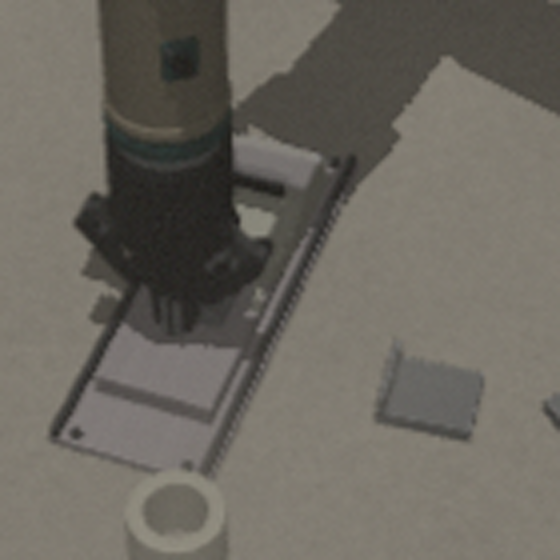

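View pics/p2_top.png

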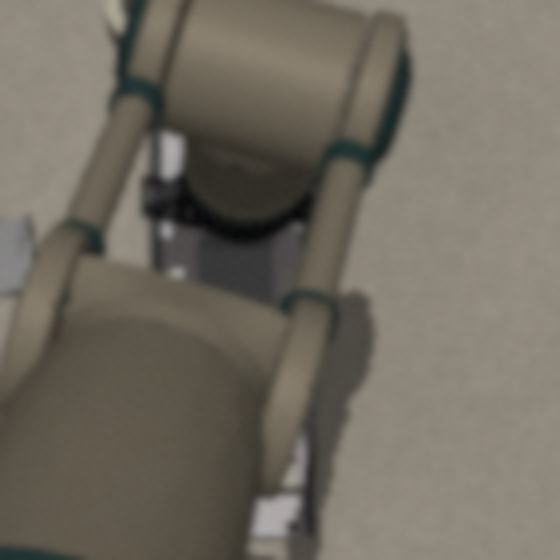

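Request:
jog_arm(
  targets=[
    [0.0,[-0.002,0,0],0],
    [0.0,[-0.002,0,0],0],
    [0.0,[-0.002,0,0],0],
    [0.0,[-0.002,0,0],0],
    [0.0,[-0.002,0,0],0],
    [0.0,[-0.002,0,0],0],
  ],
)

```text
clock: 14.35
position: [0.5827, -0.1084, 0.0469]
ee_rot: [0.707, -0.707, -0.003, 0.003]
contact_force: [1.1, 1.2, 0.3]
width: 0.0002
```

Request:
jog_arm(
  targets=[
    [0.0,[-0.002,0,0],0],
    [0.0,[-0.002,0,0],0],
    [0.0,[-0.002,0,0],0],
    [0.0,[-0.002,0,0],0],
    [0.0,[-0.002,0,0],0],
    [0.0,[-0.002,0,0],0],
  ],
)

```text
clock: 15.1
position: [0.5711, -0.1083, 0.047]
ee_rot: [0.707, -0.707, -0.003, 0.003]
contact_force: [2.3, 0.3, 0.4]
width: 0.0001
```

Request:
jog_arm(
  targets=[
    [0.0,[-0.002,0,0],0],
    [0.0,[-0.002,0,0],0],
    [0.0,[-0.002,0,0],0],
    [0.0,[-0.002,0,0],0],
    [0.0,[-0.002,0,0],0],
    [0.0,[-0.002,0,0],0],
  ],
)

```text
clock: 15.85
position: [0.5592, -0.1084, 0.0471]
ee_rot: [-0.707, 0.707, 0.003, -0.003]
contact_force: [0.9, 0.2, 1.1]
width: 0.0001
```

```bash
python3 look.py p3
```

```text
15.95 [ 0.5588 -0.1085  0.047 ] [0.7119 0.813  1.2432] 6.542723147291429e-05
```

View pics/p3_scene.png

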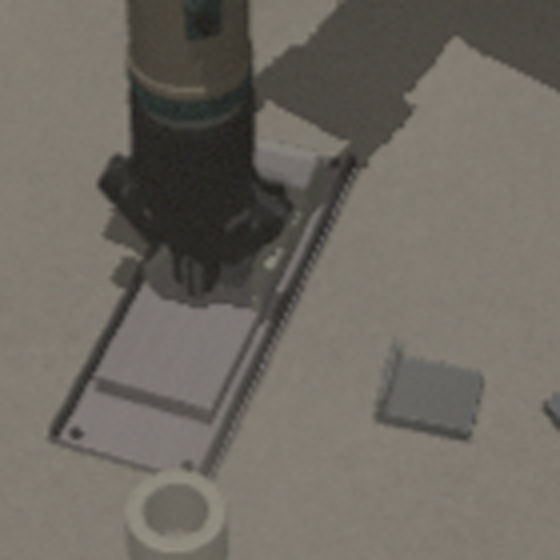

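View pics/p3_top.png

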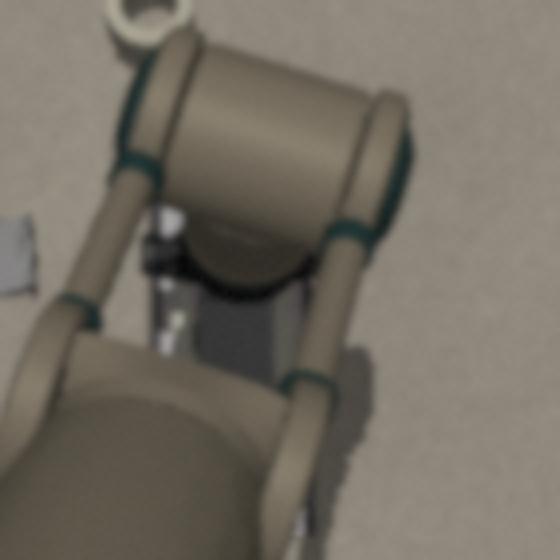

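Request:
jog_arm(
  targets=[
    [0.0,[-0.002,0,0],0],
    [0.0,[-0.002,0,0],0],
    [0.0,[-0.002,0,0],0],
    [0.0,[-0.002,0,0],0],
    [0.0,[-0.002,0,0],0],
    [0.0,[-0.002,0,0],0],
  ],
)

```text
clock: 16.7
position: [0.5468, -0.1084, 0.0469]
ee_rot: [0.707, -0.707, -0.003, 0.003]
contact_force: [1.2, -0.9, 0.7]
width: 0.0002
```

Request:
jog_arm(
  targets=[
    [0.0,[-0.002,0,0],0],
    [0.0,[-0.002,0,0],0],
    [0.0,[-0.002,0,0],0],
    [0.0,[-0.002,0,0],0],
    [0.0,[-0.002,0,0],0],
  ],
)

```text
clock: 17.32
position: [0.5366, -0.1083, 0.0468]
ee_rot: [0.707, -0.707, -0.003, 0.003]
contact_force: [-0.1, 0.2, -0.3]
width: 0.0004
```

Request:
jog_arm(
  targets=[
    [0.0,[-0.0015,0,0],0],
    [0.0,[-0.0015,0,0],0],
    [0.0,[-0.001,0,0],0],
    [0.0,[-0.001,0,0],0],
  ],
)

```text
clock: 17.82
position: [0.532, -0.1084, 0.047]
ee_rot: [0.707, -0.707, -0.003, 0.003]
contact_force: [0.7, -0.1, -0.3]
width: -0.0001
```

Request:
jog_arm(
  targets=[
    [0.0,[-0.001,0,0],0],
    [0.0,[-0.001,0,0],0],
    [0.0,[-0.001,0,0],0],
    [0.0,[0,0,0],0],
  ],
)

```text
clock: 18.32
position: [0.5288, -0.1084, 0.0469]
ee_rot: [0.707, -0.707, -0.003, 0.003]
contact_force: [-1.1, 0.9, 0.0]
width: 0.0003
```

```bash
python3 look.py p4
```

```text
18.425 [ 0.5288 -0.1083  0.0469] [-0.1081 -0.6767  0.4296] -5.410028625690542e-05
```

View pics/p4_scene.png

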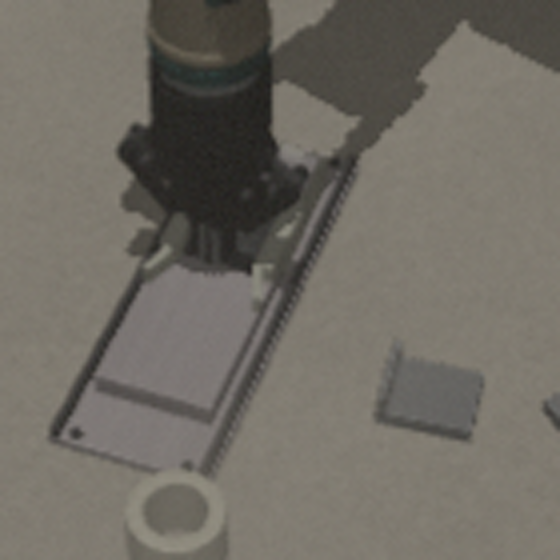

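View pics/p4_top.png

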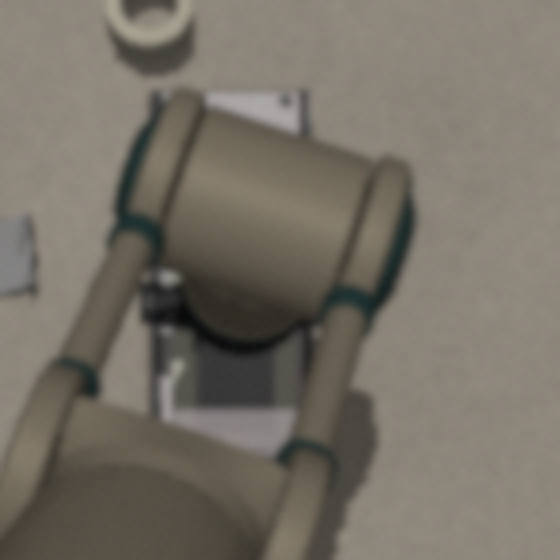

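Request:
jog_arm(
  targets=[
    [0.0,[-0.001,0,0],0],
    [0.0,[-0.001,0,0],0],
    [0.0,[-0.001,0,0],0],
  ],
)

```text
clock: 18.8
position: [0.526, -0.1084, 0.0469]
ee_rot: [0.707, -0.707, -0.003, 0.003]
contact_force: [0.8, 0.8, -0.2]
width: 0.0003
```

Request:
jog_arm(
  targets=[
    [0.0,[-0.001,0,0],0],
    [0.0,[-0.001,0,0],0],
  ],
)

```text
clock: 19.05
position: [0.5239, -0.1084, 0.0469]
ee_rot: [0.707, -0.707, -0.003, 0.003]
contact_force: [1.0, 0.4, 0.2]
width: -0.0002
```

Request:
jog_arm(
  targets=[
    [0.0,[-0.001,0,0],0],
    [0.0,[-0.001,0,0],0],
  ],
)

```text
clock: 19.3
position: [0.5219, -0.1084, 0.0469]
ee_rot: [0.707, -0.707, -0.003, 0.003]
contact_force: [0.1, -0.2, -1.2]
width: 0.0
```

Request:
jog_arm(
  targets=[
    [0.0,[-0.001,0,0],0],
    [0.0,[0,0,0],0],
  ],
)

```text
clock: 19.55
position: [0.5207, -0.1083, 0.0469]
ee_rot: [0.707, -0.707, -0.003, 0.003]
contact_force: [-0.7, -0.1, 0.3]
width: 0.0001
```

Request:
jog_arm(
  targets=[
    [0.0,[-0.001,0,0],0],
    [0.0,[0,0,0],0],
  ],
)

```text
clock: 19.8
position: [0.5199, -0.1084, 0.0469]
ee_rot: [0.707, -0.707, -0.003, 0.003]
contact_force: [0.6, -0.3, 0.4]
width: 0.0
```

Request:
jog_arm(
  targets=[
    [0.0,[-0.001,0,0],0],
    [0.0,[0,0,0],0],
  ],
)

```text
clock: 20.05
position: [0.5195, -0.1085, 0.0471]
ee_rot: [-0.707, 0.707, 0.003, -0.002]
contact_force: [1.1, -0.5, -1.0]
width: 0.0004
```

Request:
jog_arm(
  targets=[
    [0.0,[-0.001,0,0],0],
    [0.0,[0,0,0],0],
  ],
)

```text
clock: 20.3
position: [0.5187, -0.1085, 0.0472]
ee_rot: [-0.707, 0.707, 0.003, -0.002]
contact_force: [2.8, 0.2, 0.2]
width: 0.0002
```

Request:
jog_arm(
  targets=[
    [0.0,[-0.0007,0,0],0],
    [0.0,[0,0,0],0],
  ],
)

```text
clock: 20.55
position: [0.5181, -0.1086, 0.0472]
ee_rot: [-0.707, 0.707, 0.003, -0.002]
contact_force: [4.0, -0.4, -0.4]
width: -0.0001
```

```bash
python3 look.py p5
```

```text
20.65 [ 0.518  -0.1086  0.0472] [3.8849 0.6854 0.3331] -2.0452255706699308e-05
```

View pics/p5_top.png

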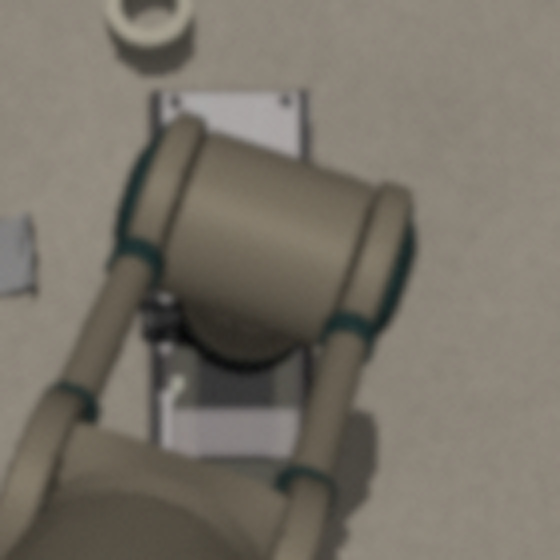

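View pics/p5_scene.png

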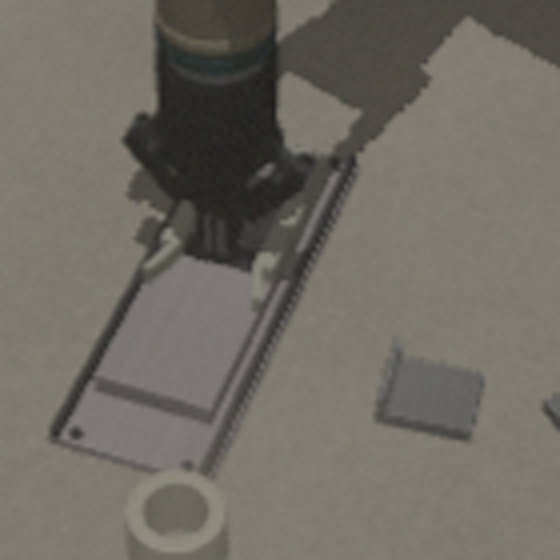

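The force rises steadily to 4 N at the expected bumper position, so I'll draw back gently and move clear to look.

Request:
jog_arm(
  targets=[
    [0.0,[0.001,0,0],0],
    [0.0,[0.002,0,0],0],
    [0.0,[0.003,0,0],0],
    [0.0,[0.01,0,0],0],
    [0.0,[0.02,0,0.01],0],
    [0.0,[0.02,0,0.03],0],
    [0.0,[0.03,0,0.04],0],
    [0.0,[0.0,0.04,0.04],0],
    [0.0,[0.0,0.05,0.03],0],
    [0.0,[-0.01,0.06,0],0],
  ],
)

```text
clock: 21.9
position: [0.5958, 0.0425, 0.1997]
ee_rot: [-0.707, 0.707, 0.004, -0.0]
contact_force: [1.4, 0.3, -0.9]
width: -0.0002
```

Request:
jog_arm(
  targets=[
    [0.0,[-0.02,0.06,0.02],0],
    [0.0,[-0.04,0.04,0],0],
    [0.0,[-0.04,0.04,0],0],
    [0.0,[0,0.04,0],0],
    [0.0,[0,0,0],0],
  ],
)

```text
clock: 22.52
position: [0.4939, 0.2207, 0.2158]
ee_rot: [0.707, -0.707, -0.004, 0.004]
contact_force: [1.0, -0.2, -0.3]
width: 0.0002
```

```bash
python3 look.py fin
python3 - <<'E'
from h import *
x,y,t=.5395,-.1074,3.1488
for c in('scene','top'):
    P=np.load(f'fin_{c}.npy').reshape(-1,3); dx=(P[:,0]-x)*np.cos(t)+(P[:,1]-y)*np.sin(t); dy=-(P[:,0]-x)*np.sin(t)+(P[:,1]-y)*np.cos(t)
    print(c)
    for a in range(0,128,3):
        k=(dx*1e3>=a)&(dx*1e3<a+3)&(abs(dy)<.018)
        if k.any(): print(a+1,np.round(np.percentile(P[k,2]*1e3,[10,50,90]),1),end='; ')
E
```

```text
22.625 [0.4944 0.2183 0.2155] [-0.3118  0.1079  0.243 ] -0.00028675537210688933
scene
1 [21.1 24.1 25.5]; 4 [21.  24.6 26.2]; 7 [22.4 22.9 27.8]; 10 [20.7 22.8 25.6]; 13 [23.4 25.7 26.8]; 16 [22.1 25.4 27.1]; 19 [24.1 25.7 27.9]; 22 [24.7 26.6 29. ]; 25 [25.3 26.2 28.7]; 28 [26.3 34.1 40.2]; 31 [24.6 31.3 39.9]; 34 [26.4 36.9 40.2]; 43 [29.1 29.1 29.1]; 46 [25.  25.7 26.4]; 49 [24.6 25.8 27.8]; 52 [20.8 23.  23.9]; 55 [22.7 23.5 25.7]; 58 [22.3 24.  26. ]; 61 [20.1 23.2 24.7]; 64 [22.1 23.8 29. ]; 67 [21.6 24.4 53.4]; 70 [23.  50.6 55.4]; 73 [22.5 38.  55.6]; 76 [22.8 25.  54.8]; 79 [23.9 52.6 54.2]; 82 [23.1 52.2 55.4]; 85 [22.1 52.7 56.5]; 88 [21.6 27.  54.6]; 91 [22.4 52.4 55.4]; 94 [20.9 53.6 56.3]; 97 [51.6 53.3 54.3]; 100 [52.3 52.3 52.3]; 112 [39.1 39.2 39.4]; 115 [35.9 37.3 38.3]; top
1 [22.  23.8 27.8]; 4 [20.3 23.1 28.6]; 7 [21.7 23.2 25.7]; 10 [20.9 23.1 26.1]; 13 [21.7 24.8 26.7]; 16 [21.9 24.9 28.6]; 19 [23.9 24.9 27.1]; 22 [24.7 26.1 28.6]; 25 [23.8 26.5 29.3]; 28 [13.1 16.8 18.1]; 31 [36.6 37.1 37.7]; 34 [36.5 38.8 40.9]; 37 [20.2 23.1 25.8]; 40 [19.9 24.4 25.8]; 43 [22.8 24.6 26.6]; 46 [21.1 25.6 28.1]; 49 [21.4 25.4 26.9]; 52 [20.7 24.3 26.8]; 55 [21.9 23.5 25.9]; 58 [20.7 24.2 27.5]; 61 [22.1 24.5 25.6]; 64 [21.3 24.5 27.2]; 70 [51.1 54.  56.4]; 73 [51.8 54.8 57.3]; 76 [49.9 53.8 54.5]; 79 [50.4 53.  55.4]; 82 [50.1 53.6 56.1]; 85 [52.9 54.4 55.9]; 88 [52.3 54.2 55.7]; 91 [51.5 53.8 55.7]; 94 [51.3 53.2 54.6]; 97 [13.8 53.3 56.1]; 100 [ 9.9 12.1 15.2]; 103 [ 9.  11.3 14. ]; 106 [ 9.4 12.2 13.4]; 109 [37.2 38.7 40.6]; 112 [35.  37.3 39.2]; 115 [36.8 37.5 39.3]; 118 [ 7.3 35.1 39.4]; 121 [ 4.9  7.1 17.8]; 124 [5.1 7.7 9.8]; 127 [ 5.9  8.1 11.2];
```

View pics/fin_scene.png

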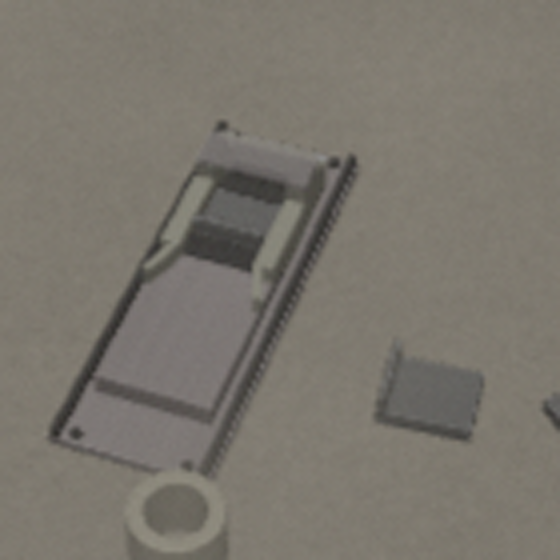

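View pics/fin_top.png

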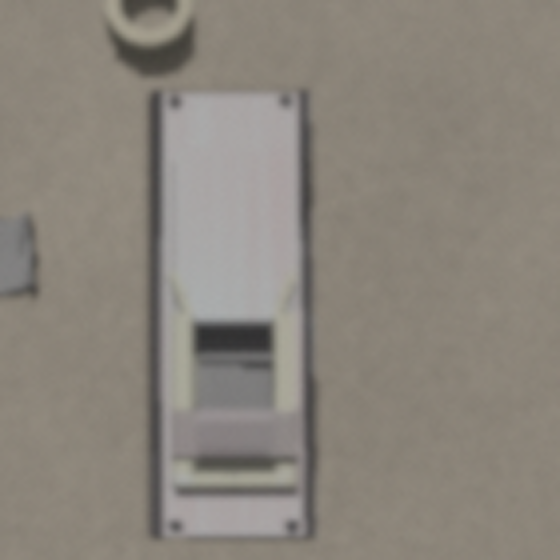

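Plate top reads 24 mm all along its visible length and the tab top 38 mm, just past the lip. That means it is home and flat, and the arm is clear.

```bash
python3 -c "
from h import *
print(sign_off())"
```

```text
the job is handed in; nothing more can be done
None
```

The plate is home and flat in the pocket, and I handed the job in at about 22.6 s.

- **Picking and placing:** I took the plate nearest the robot's base. I laid it on the open runway, tab at the tail, and let go on contact, at about 6 N on the wrist.
- **Pushing:** With closed fingertips about 2 to 3 mm above the lip crest, I pushed it over the lip and under the bridge until it rested on the bumper. The highest push force read was 4.0 N. I read force only at the end of each move, so the brief jolt at the lip was not recorded.
- **Last checks, both cameras:** The plate's top is at about 24 mm and level with the runway. The tab top is at about 38 mm, just behind the lip. The lip has not moved. The tape roll looks where it was in the last pictures. I did not check the tube rack or jar again, but the arm kept clear of them.
- **Disagreement:** The two cameras differed by 2 to 4 mm in y for the dock and the plate. This was the same way for both, and the funnel took it up.

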